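# Crank the cam clamp shut on the well plate

### The job

Two identical hand-cranked cam clamps stand on the lab bench; one of them has a white well plate lying loose in its nest. Turn that clamp's crank, either way round, until the green dwell of its cam faces the roller, so that the jaw holds the plate against the end stop, and let go. Leave the empty clamp's crank, the orange tip box and the blue tube rack alone.

Things in the scene. Friction and masses are not known exactly. Their poses are not given: they have to be found in the camera images.
- clamp: Clamp holding the plate: dark steel base 245 x 150 x 12 mm, fixed. Origin on the bench under the upright cam shaft, 52 mm from the base's crank end. +x runs from shaft through brass roller and blue jaw to plate and end stop (face at x = 177.5 mm); z up. Cam radius 28 mm, dwell 40 mm, top 32 mm high; green marks the dwell, 22 degrees either side of its middle, opposite the crank arm (top 58 mm).
- crank (a joint): Crank angle of that clamp (rad), counterclockwise from above, stops at -4.2 and 4.2. At 0 the arm points along the clamp's +x, the green dwell away from the roller; at 3.14 and equally -3.14 the arm points along -x and mid-dwell faces the roller. Starts within -1.6 to 1.6. Needs 1 to 2 N at the handle, up to 5 N on the flank just before the dwell, where it may spring back; on the dwell it stays.
- knob (a point): Middle of the handle on that clamp's crank: upright orange cylinder, 24 mm diameter, 48 mm tall, from 60 to 108 mm above the bench (this point at 84 mm), 60 mm out from the shaft axis. It spins freely on its pin, so the gripper need not turn as the crank goes round.
- plate_mid (a point): Centre of the loose white 24-well plate, 127.8 mm along the clamp's y, 85.5 mm along its x, 14.4 mm tall, lying flat on the clamp's base (centre 19.2 mm above the bench). Home against the end stop its centre is at x = 134.75 mm in the clamp's frame; it starts 3 to 8 mm short and the sprung jaw (12 mm stroke) pushes it home.
- spare_knob (a point): Middle of the same orange handle on the empty spare clamp, which must not be turned: 84 mm above the bench, 60 mm from that clamp's shaft.
- tip_box: Bystander: orange pipette tip box, 85 x 122 mm, 67 mm tall, standing loose; origin at the centre of its underside.
- tube_rack: Bystander: blue microtube rack, 90 x 120 mm, 40 mm tall with its caps, standing loose; origin at the centre of its underside.

How it is judged (in metres and radians):
At the end, for the whole second after the job is handed in: The plate clamp's crank is at rest within 0.40 rad (23 degrees) of +3.14 or -3.14, so that the roller sits on the green dwell, and the plate lies flat (within 0.1 rad) and within 2 mm of fully home against the end stop ((value of joint crank between 2.74 and 3.54 rad or value of joint crank between -3.54 and -2.74 rad) and velocity of joint crank between -0.05 and 0.05 rad/s and x of plate_mid in the frame of clamp above 0.1327 m and angle between plate_mid's own z axis and vertical below 0.1 rad); the robot touches nothing.
It fails at once if the empty clamp's crank handle is moved more than 20 mm (distance of spare_knob from where it was at the start of the episode above 0.02 m).
It fails at once if the tip box is shifted more than 20 mm (distance of tip_box from where it was at the start of the episode above 0.02 m).
It fails at once if the tube rack is shifted more than 20 mm (distance of tube_rack from where it was at the start of the episode above 0.02 m).
It also fails if it takes over 38 s, if anything falls off the work surface, if the arm or the gripper's body presses on something with over 40 N, if the wrist force passes 120 N, or if a joint passes its speed limit or range.

### The arm

A 6-joint arm with a two-finger parallel gripper is mounted at the origin on the work surface. World frame = base frame: x ahead of the robot, y to its left, z up, the work surface at z = 0. Lengths are in mm, angles in rad, forces in N, time in s.
With the tool pointing down it reaches from about 250 to 775 mm from the base axis. Payload 4 kg.
Tool frame: the origin (TCP) lies at the very end of the fingers, on their centre line; the grasp point (between the pads) lies 19 mm behind it (arm.pinch_z is the z of the grasp point in the tool frame, in mm); z points along the fingers, x is the direction in which the jaws open and shut, and the axes are right-handed (so a half turn about z gives the same grasp; the last joint's range is limited). The gripper opens to 94 mm and grips with 3 to 60 N. Pads are 16 mm wide; open, the fingers measure 119 mm over their backs; the gripper's body (75 mm by 177 mm) begins 78 mm behind the grasp point.
Start: joints at [1.112, 0.087, 1.371, -0, 1.684, -0.103], TCP at [191.599, 515.571, 169.406] pointing down, gripper open.
Joint ranges: [-3.1, 3.1], [-0.76, 2.03], [0.27, 2.55], [-1.08, 4.22], [0.17, 2.65], [-2.57, 2.57]. Speed limits (rad/s): [2.79, 2.79, 3.14, 3.14, 3.14, 3.14].

### API

Orientations are given as a rotation vector (axis times angle).
In Python, from plant import monitor, imaging, arm gives the robot as it stands.
- The arm moves only by the tool drive_tool, never from a script. Its argument "deltas" is one flat list of numbers, 7 for each row, row after row: the shift along the tool's x, y, z in mm, then the turn, a rotation vector about the tool's x, y, z in rad, then the finger opening in mm, from 0 to 94. A call has 1 to 20 rows; each row shifts and turns the pose as measured when the row begins, along the tool's axes as they then stand; what a row does not reach is not made up. A row lasts 1/10 s, in which the tool goes at most 50 mm and 8.59 degrees, less where a joint would pass 70% of its speed; a pose out of reach is approached as far as the arm can. A call is refused whole if a number of a shift passes 50 or a number of a turn 0.15, either way. A call with a gripper value outside its range is refused whole. The fingers move at their own pace and stop on an object; "squeeze" is the grip in N (left out, the last holds). Time passes only in rows, so rows that do not move let the fingers close. It gives the time, the measured TCP pose, the force and the opening at its end, in the units of the state.
- monitor.get_obs(): the state, without advancing time (a new reading comes with each control period).
- imaging.camera(name): name is "scene" or "top"; returns a dict with "img" (384x512x3 uint8, red, green, blue), "fx", "fy", "cx", "cy" (pixels), "R" (3x3) and "t" (3): a world point X has camera coordinates R X + t. Camera axes: x right, y down, z forward; pixel columns grow to the right and rows downward; lengths in mm; the calibration is good to about 2 mm. A picture is of the moment at which its call begins. There is no depth.
- arm.hand_in(): hands the job in, once; it reports no verdict.
The state is a dict: "time": time; "joints": joint angles; "dq": joint speeds; "joint_efforts": joint torques, N m; "ee_pos": TCP position; "tcp_rot": TCP orientation; "wrist_force": force on the tool from outside, world axes, zero at the start; "ft_torque": the same for the moment, N m; "gripper_width": finger opening in mm.
Only numpy, scipy, OpenCV 4.12 (cv2) and the standard library are available. Lean on these libraries where they do the work, as an engineer would, in place of code of your own. Each camera call takes 0.05 s, during which the arm holds its last target. There are 200 camera calls.

## Working session

There is one attempt and no reset: what is moved stays moved. The work goes in short steps, Python scripts to look and compute and a tool call to move; the robot and the scene stay as the last step left them, time stands still between calls to the robot, and variables do not carry over. Pictures are saved under pics/ and viewed, about 8 in all and at most 12, crops included, and the job is handed in when it is done.

Besides the shell and the picture viewer there is one more tool, called after "Request:" as a command line: name --argument value ..., lists and objects as JSON in quotes. drive_tool: Moves the arm, as the interface text tells. Its arguments: {"type":"object","properties":{"deltas":{"type":"array","items":{"type":"number"}},"squeeze":{"type":"number"}},"required":["deltas"]}

```bash
mkdir -p pics
python3 - <<'E'
from plant import monitor, imaging, arm
import cv2,pickle
d={n:imaging.camera(n) for n in("scene","top")}
pickle.dump(d,open('c0.pkl','wb'))
for n in d:
    cv2.imwrite(f'pics/{n}0.png',d[n]['img'][:,:,::-1]); print(n,d[n]['R'],d[n]['t'],d[n]['fx'],d[n]['cx'],d[n]['cy'])
o=monitor.get_obs();print(o)
E
```

```text
scene [[ 0.6597069   0.75152237 -0.00096874]
 [ 0.62190036 -0.54664397 -0.56073194]
 [-0.42193216  0.36931627 -0.82799683]] [-409.45952052 -311.27788672 1336.56246423] 378.20581376704763 262.5886810996549 192.44649620054517
top [[-0.03569775 -0.99935547 -0.00378382]
 [-0.97934321  0.03573644 -0.19902207]
 [ 0.19902902 -0.00339898 -0.9799877 ]] [  21.85742542  617.95561984 1257.76960259] 393.35291996039456 251.760273742681 191.6655107398736
{'time': 0.1, 'joints': array([ 1.11192636e+00,  8.78773775e-02,  1.37205863e+00, -4.24946711e-05,
        1.68362097e+00, -1.03076628e-01]), 'dq': array([ 0.00070947,  0.00037395, -0.0041713 ,  0.00208473,  0.00202624,
        0.0019464 ]), 'joint_efforts': array([ 2.65154762e-03, -3.41251087e+01, -3.03302944e+01,  7.21295387e-02,
        3.03992734e-02, -1.18759590e-04]), 'ee_pos': array([191.34230788, 515.04662421, 168.34590756]), 'tcp_rot': array([ 2.57868221,  1.79270717, -0.00266835]), 'wrist_force': array([0.32849482, 0.79527371, 0.02449564]), 'ft_torque': array([0.02466687, 0.01169858, 0.01215967]), 'gripper_width': 93.9923712664215}
```

View pics/top0.png

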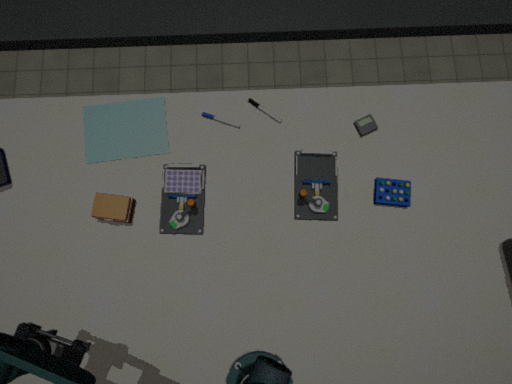

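View pics/scene0.png

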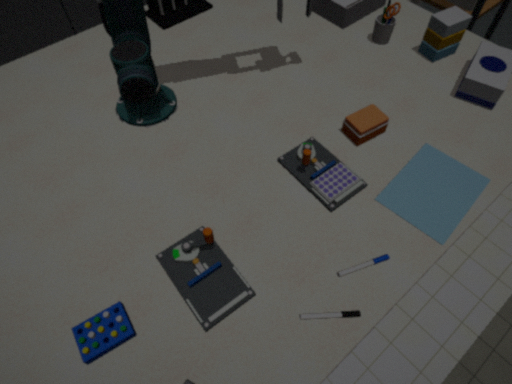

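The top view shows the plate clamp around (183,200), with its knob at about (192,204) and the tip box to its left at (113,207). The spare clamp is at (316,186). In the scene view the plate clamp is around (322,173), with its knob at (307,157).

```bash
cat > h.py <<'E'
import numpy as np,cv2
def ray(c,u,v):
    d=c['R'].T@np.array([(u-c['cx'])/c['fx'],(v-c['cy'])/c['fy'],1]); return -c['R'].T@c['t'],d/np.linalg.norm(d)
def plane(c,u,v,z):
    o,d=ray(c,u,v); return o+d*(z-o[2])/d[2]
def tri(c1,p1,c2,p2):
    (a,d),(b,e)=ray(c1,*p1),ray(c2,*p2)
    s=np.linalg.lstsq(np.c_[d,-e],b-a,rcond=None)[0]
    P,Q=a+s[0]*d,b+s[1]*e; return (P+Q)/2,np.linalg.norm(P-Q)
def blobs(c,lo,hi,box,amin=5):
    x0,y0,x1,y1=box; hsv=cv2.cvtColor(c['img'],cv2.COLOR_RGB2HSV)
    m=np.zeros(hsv.shape[:2],np.uint8); m[y0:y1,x0:x1]=cv2.inRange(hsv,lo,hi)[y0:y1,x0:x1]
    n,l,s,ce=cv2.connectedComponentsWithStats(m)
    return [(s[i,4],s[i,:4],ce[i]) for i in range(1,n) if s[i,4]>=amin],l
E
python3 - <<'E'
import pickle; from h import *
d=pickle.load(open('c0.pkl','rb')); T,S=d['top'],d['scene']
for nm,c,b in(('top',T,(150,155,215,245)),('scene',S,(270,130,375,215)),('topspare',T,(285,140,350,230))):
    for k,lo,hi in(('orange',(3,150,60),(18,255,255)),('green',(45,120,50),(85,255,255)),('blue',(100,120,40),(125,255,255)),('dark',(0,0,20),(180,90,105))):
        print(nm,k,[(int(a),s.tolist(),p.round(1).tolist()) for a,s,p in blobs(c,lo,hi,b,8 if k!='dark' else 60)[0]])
a=cv2.resize(T['img'][155:245,85:220],None,fx=5,fy=5,interpolation=cv2.INTER_CUBIC)
b=cv2.resize(S['img'][130:215,270:375],None,fx=5,fy=5,interpolation=cv2.INTER_CUBIC)
cv2.imwrite('pics/a.png',a[:,:,::-1]);cv2.imwrite('pics/b.png',b[:,:,::-1])
E
```

```text
top orange [(42, [187, 199, 7, 7], [190.2, 201.9])]
top green [(30, [170, 221, 7, 7], [172.7, 223.9])]
top blue [(85, [168, 194, 28, 4], [180.8, 195.3])]
top dark [(2380, [158, 163, 50, 74], [183.0, 203.2])]
scene orange [(20, [358, 130, 10, 3], [362.2, 130.6]), (39, [303, 149, 8, 6], [306.7, 151.5])]
scene green []
scene blue [(100, [311, 160, 25, 18], [323.3, 168.5])]
scene dark [(8093, [270, 130, 105, 85], [320.5, 173.8]), (63, [351, 130, 24, 8], [362.2, 133.3])]
topspare orange [(42, [300, 189, 7, 7], [303.1, 192.2])]
topspare green [(29, [323, 204, 6, 7], [325.9, 206.8])]
topspare blue [(94, [303, 180, 28, 4], [317.0, 181.2])]
topspare dark [(2785, [294, 148, 46, 74], [315.9, 185.5])]
```

View pics/a.png

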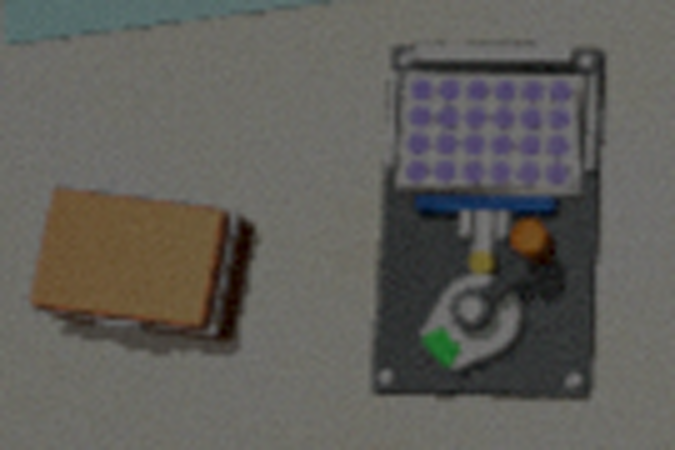

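View pics/b.png

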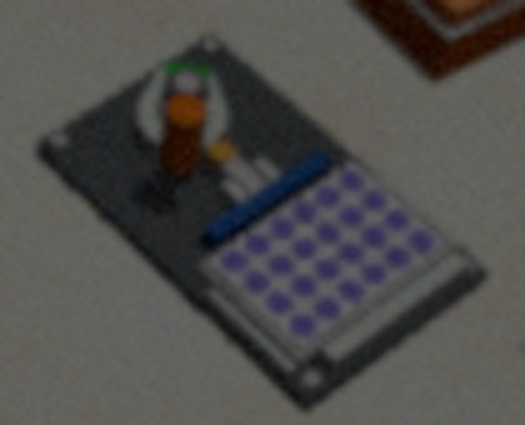

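The crops show the knob's top at a(530,237) and b(184,109). The shaft hub is at a(472,310). The green dwell points lower left, so the crank is at about −0.7 rad. The base corners, clockwise from lower left, are a(375,393), (395,45), (605,50) and (590,397).

Run:
```python
import pickle; from h import *
np.set_printoptions(precision=1,suppress=True)
d=pickle.load(open('c0.pkl','rb')); T,S=d['top'],d['scene']
A=lambda x,y:(x/5-.4+85,y/5-.4+155); B=lambda x,y:(x/5-.4+270,y/5-.4+130)
q=[plane(T,*A(*p),12)[:2] for p in((375,393),(395,45),(605,50),(590,397))]
print('corners',q,[np.linalg.norm(q[i]-q[i-1]) for i in range(4)])
qs=[plane(S,*B(*p),12)[:2] for p in((210,36),(487,272),(307,408),(38,148))]
print('sc corners',qs,[np.linalg.norm(qs[i]-qs[i-1]) for i in range(4)])
for Q in(q,qs):
    ax=(Q[1]+Q[2]-Q[0]-Q[3]); ax/=np.linalg.norm(ax); c=sum(Q)/4
    print('axis deg',np.degrees(np.arctan2(ax[1],ax[0])),'shaft',c-ax*(122.5-52))
h=plane(T,*A(472,308),60); k=plane(T,*A(530,237),108)
print('hub top',h,'knob top',k,np.linalg.norm((k-h)[:2]),np.degrees(np.arctan2(*(k-h)[1::-1])))
print('knob tri',tri(T,A(530,237),S,B(184,109)),'hub scene',plane(S,*B(187,84),60), 'knob sc',plane(S,*B(184,109),108))
print('green',plane(T,*A(441,347),32))
print('plate',plane(T,*A(489,133),26.4))
print('tipbox corners z67',[plane(T,*A(*p),67)[:2] for p in((55,188),(228,210),(205,328),(33,303))])
```

```text
corners [array([495.3, 319.1]), array([741.2, 307.6]), array([732.1, 159. ]), array([487.3, 172.3])] [np.float64(147.0328166021454), np.float64(246.15270958241754), np.float64(148.88616660498585), np.float64(245.14139329602563)]
sc corners [array([499.8, 318.8]), array([741.6, 308. ]), array([735.6, 157.7]), array([494.9, 171.2])] [np.float64(147.75534535038872), np.float64(242.0776713036674), np.float64(150.43775317491045), np.float64(241.15600684181683)]
axis deg -2.885602980132107 shaft [543.6 243.1]
axis deg -2.8794891956878694 shaft [547.6 242.5]
hub top [544.5 244.   60. ] knob top [582.3 197.8 108. ] 59.68470041626559 -50.734922699093254
knob tri (array([582.9, 198.5, 106. ]), np.float64(0.9562117430955611)) hub scene [545.6 245.2  60. ] knob sc [584.2 197.6 108. ]
green [522.7 270.1  32. ]
plate [671.4 238.6  26.4]
tipbox corners z67 [array([634.6, 522. ]), array([615.4, 405.7]), array([536.6, 418.9]), array([557.3, 533.2])]
```

Measurements agree: shaft at about (545,243.5), clamp axis −2.9°, knob at (583,198) and 60 mm out. That puts the crank at about −0.84 rad. I'll turn it clockwise towards −3.14, on the side away from the tip box. First I move above the knob.

Request:
drive_tool --deltas '[-13,40,0,0,0,0,56,-13,40,0,0,0,0,56,-13,40,0,0,0,0,56,-13,40,0,0,0,0,56,-13,40,0,0,0,0,56,-13,40,0,0,0,0,56,-13,40,0,0,0,0,56,-13,40,0,0,0,0,56,-13,40,0,0,0,0,56,-13,40,0,0,0,0,56,-13,40,0,0,0,0,56,0,0,0,0,0,0,56]' --squeeze 20

```text
time: 1.3
ee_pos: [564.0, 216.4, 158.3]
tcp_rot: [-2.574, -1.802, 0.024]
wrist_force: [0.6, 0.8, -0.2]
gripper_width: 55.9
```

Request:
drive_tool --deltas '[-11,24,0,0,0,0,56,0,0,0,0,0,0,56,0,0,20,0,0,0,56,0,0,0,0,0,0,56]'

```text
time: 1.7
ee_pos: [580.8, 198.1, 135.3]
tcp_rot: [-2.571, -1.797, 0.031]
wrist_force: [-0.4, 0.1, -0.3]
gripper_width: 56.2
```

Run:
```python
from plant import monitor
from scipy.spatial.transform import Rotation as R
o=monitor.get_obs();print(o['ee_pos'],o['dq'].round(3));print(R.from_rotvec(o['tcp_rot']).as_matrix().round(3))
```

```text
[580.78069552 198.08154463 135.29224911] [ 0.014 -0.036 -0.072  0.014  0.02   0.005]
[[ 0.343  0.939 -0.019]
 [ 0.939 -0.343 -0.007]
 [-0.013 -0.015 -1.   ]]
```

Request:
drive_tool --deltas '[1,3,30,0,0,0,56,0,0,28,0,0,0,56,0,0,2,0,0,0,56,0,0,0,0,0,0,22,0,0,0,0,0,0,20,0,0,0,0,0,0,20,0,0,0,0,0,0,20]'

```text
time: 2.4
ee_pos: [582.7, 204.2, 83.1]
tcp_rot: [-2.566, -1.806, 0.014]
wrist_force: [0.7, -0.3, -0.3]
gripper_width: 27.7
```

Request:
drive_tool --deltas '[0,0,0,0,0,0,50,0,0,0,0,0,0,50,-5,2,8,0,0,0,50,0,0,5,0,0,0,50,0,0,0,0,0,0,50]'

```text
time: 2.9
ee_pos: [584.2, 198.3, 71.5]
tcp_rot: [-2.568, -1.807, 0.008]
wrist_force: [0.2, 0.6, -0.6]
gripper_width: 50.0
```

Run:
```python
from plant import monitor,imaging
import cv2
o=monitor.get_obs();print(o['ee_pos'],o['wrist_force'],o['gripper_width'])
a=imaging.camera('scene')['img'][110:215,250:375]
b=imaging.camera('top')['img'][145:250,130:225]
f=lambda x:cv2.resize(x,None,fx=3.6,fy=5,interpolation=2) if 0 else cv2.resize(x,(int(x.shape[1]*3.5),int(x.shape[0]*3.5)),interpolation=2)
cv2.imwrite('pics/c.png',cv2.hconcat([f(a),f(b)])[:,:,::-1])
```

```text
[584.17663998 198.29470959  71.54440349] [ 0.24400926  0.57395085 -0.56467492] 49.95792939833527
```

View pics/c.png

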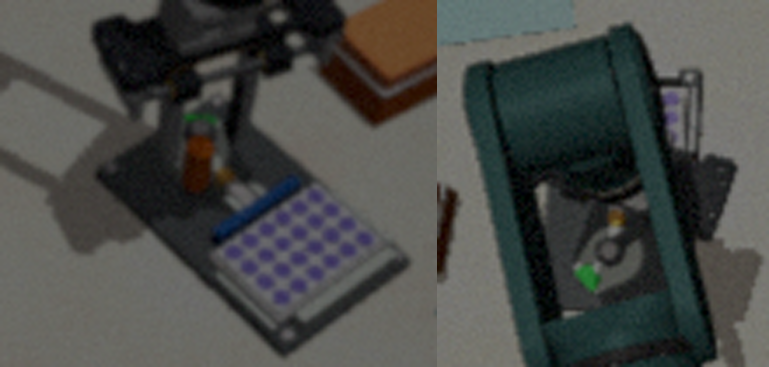

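The crank hasn't moved: the green dwell is still at the same pixel, about (172.8,224). The fingers straddle the knob, which is at crop (200,165). Closing on it now.

Request:
drive_tool --deltas '[0,0,0,0,0,0,20,0,0,0,0,0,0,20,0,0,0,0,0,0,20,0,0,0,0,0,0,20,0,0,0,0,0,0,20]' --squeeze 25

```text
time: 3.5
ee_pos: [584.7, 198.7, 72.4]
tcp_rot: [-2.568, -1.807, 0.006]
wrist_force: [-0.1, 0.1, 0.2]
gripper_width: 19.9
```

The fingers reached 20 mm without stopping on the knob, so they missed it. Checking where the tips are relative to it.

Run:
```python
from plant import monitor,imaging
import cv2; from h import *
from scipy.spatial.transform import Rotation as R
o=monitor.get_obs(); c=imaging.camera('scene')
pr=lambda X:(lambda p:np.array([p[0]*c['fx']/p[2]+c['cx'],p[1]*c['fy']/p[2]+c['cy']]))(c['R']@X+c['t'])
M=R.from_rotvec(o['tcp_rot']).as_matrix(); t=o['ee_pos']
print(t,'tcp px',pr(t).round(1),'tips',[pr(t+M@[s*10,0,0]).round(1) for s in(1,-1)],'est knob top',pr(np.array([583,198,108.])).round(1))
print([(int(a),s.tolist(),p.round(1).tolist()) for a,s,p in blobs(c,(3,150,30),(18,255,255),(270,130,350,215),5)[0]])
a=c['img'][125:185,275:345]
cv2.imwrite('pics/d.png',cv2.convertScaleAbs(cv2.resize(a,(700,600),interpolation=2)[:,:,::-1],alpha=1.8))
```

```text
[584.73188615 198.66566661  72.43125782] tcp px [305.6 159.2] tips [array([308.7, 158.3]), array([302.5, 160.2])] est knob top [306.2 151.1]
[(36, [342, 130, 8, 8], [346.7, 132.3]), (92, [303, 149, 9, 16], [306.6, 157.0])]
```

View pics/d.png

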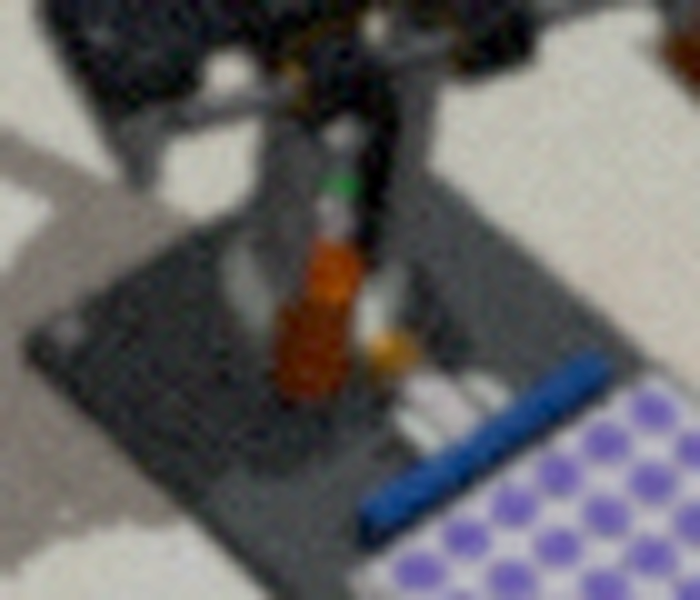

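Run:
```python
from plant import monitor,imaging
import cv2,pickle; from h import *
d=pickle.load(open('c0.pkl','rb'))['scene']; c=imaging.camera('scene'); pickle.dump(c,open('c1.pkl','wb'))
for q in(d,c):
    print([(int(a),s.tolist(),p.round(1).tolist()) for a,s,p in blobs(q,(3,150,30),(18,255,255),(295,140,320,170),5)[0]])
o=[cv2.convertScaleAbs(cv2.resize(q['img'][138:172,290:325],(390,380),interpolation=cv2.INTER_NEAREST)[:,:,::-1],alpha=2.2) for q in(d,c)]
cv2.imwrite('pics/e.png',cv2.hconcat(o))
ob=monitor.get_obs();print(ob['ee_pos'],ob['gripper_width'],ob['wrist_force'])
```

```text
[(102, [302, 149, 9, 16], [306.3, 156.2])]
[(97, [302, 149, 10, 16], [306.5, 156.9]), (11, [312, 158, 5, 5], [314.1, 160.0])]
[584.71160121 198.65085219  72.42389462] 20.32780115475065 [-0.20663449  0.022266   -0.55332336]
```

View pics/e.png

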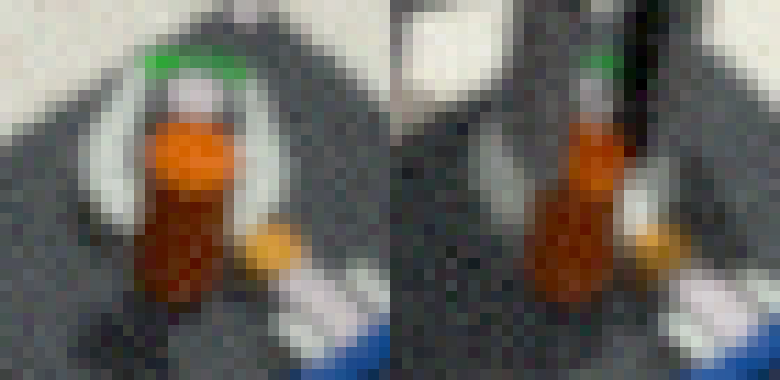

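The knob hasn't moved. The fingertips seem to end about 6 px higher than their reported position projects, as if they were above the knob's top. I'll lift and move to clear bench to compare the real fingertips with the reported pose.

Request:
drive_tool --deltas '[0,0,-30,0,0,0,40,0,0,-30,0,0,0,40,-40,14,0,0,0,0,40,-40,14,0,0,0,0,40,-40,14,0,0,0,0,40,0,0,0,0,0,0,40,0,0,0,0,0,0,40]'

```text
time: 4.3
ee_pos: [584.3, 68.7, 134.9]
tcp_rot: [-2.566, -1.812, 0.006]
wrist_force: [0.1, -0.3, 0.0]
gripper_width: 40.1
```

```bash
cat >> h.py <<'E'
def proj(c,X):
    p=c['R']@X+c['t']; return np.array([p[0]*c['fx']/p[2]+c['cx'],p[1]*c['fy']/p[2]+c['cy']])
E
python3 - <<'E'
from plant import monitor,imaging
import cv2; from h import *
from scipy.spatial.transform import Rotation as R
o=monitor.get_obs(); t=o['ee_pos']; M=R.from_rotvec(o['tcp_rot']).as_matrix(); w=o['gripper_width']/2
print(t,o['tcp_rot'],w)
ims=[]
for n in('scene','top'):
    c=imaging.camera(n); P=[proj(c,t+M@[s*w,0,0]) for s in(1,-1)]; print(n,proj(c,t).round(1),np.round(P,1))
    u,v=proj(c,t).astype(int); x0,y0=max(0,min(u-35,442)),max(0,v-45)
    a=cv2.convertScaleAbs(cv2.resize(c['img'][y0:y0+75,x0:x0+70],(392,420),interpolation=2)[:,:,::-1],alpha=1.8)
    for p in P: cv2.circle(a,tuple(((p-[x0,y0]+.5)*5.6).astype(int)),3,(255,0,255),1)
    print(x0,y0); ims.append(a)
cv2.imwrite('pics/f.png',cv2.hconcat(ims))
E
```

```text
[584.25334625  68.74732796 134.90818512] [-2.56555656 -1.81224792  0.00579999] 20.072717494379525
scene [273.  169.4] [[279.9 167.2]
 [265.9 171.6]]
237 124
top [230.1 198.4] [[224.1 196.6]
 [236.2 200.3]]
195 153
```

View pics/f.png

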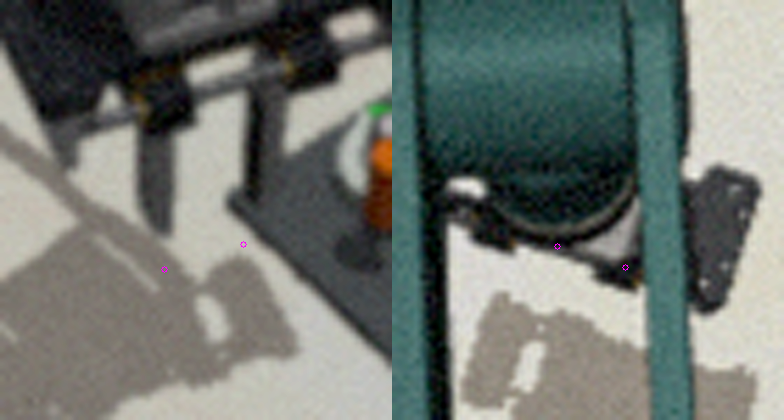

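The actual tips, at f(165,233) and (248,208), sit about 6 px from where the reported pose puts them. I need a clear two-view fix, so I'll open the fingers wide and compare both views again.

Request:
drive_tool --deltas '[0,0,0,0,0,0,94,0,0,0,0,0,0,94,0,0,0,0,0,0,94,0,0,0,0,0,0,94,0,0,0,0,0,0,94,0,0,0,0,0,0,94,0,0,0,0,0,0,94]'

```text
time: 5.1
ee_pos: [583.8, 74.5, 133.9]
tcp_rot: [-2.556, -1.823, 0.008]
wrist_force: [-0.8, -0.4, -0.5]
gripper_width: 91.6
```

Run:
```python
from plant import monitor,imaging
import cv2,pickle; from h import *
from scipy.spatial.transform import Rotation as R
o=monitor.get_obs(); t=o['ee_pos']; M=R.from_rotvec(o['tcp_rot']).as_matrix(); w=o['gripper_width']/2+6
print(t,o['tcp_rot'],w-6); dd={'o':o}
ims=[]
for n in('scene','top'):
    c=dd[n]=imaging.camera(n); u,v=proj(c,t).astype(int); x0,y0=u-32,v-38
    print(n,x0,y0)
    a=cv2.convertScaleAbs(cv2.resize(c['img'][y0:y0+75,x0:x0+50 if 0 else x0+50+ 0],(400,600),interpolation=2)[:,:,::-1],alpha=2.)
    for off,col in(((0,0,0),(255,0,255)),((0,0,30),(0,255,255)),((-19,18,0),(255,255,0))):
        for s in(1,-1):
            p=proj(c,t+np.array(off)+M@[s*w,0,0]); cv2.circle(a,tuple(((p-[x0,y0]+.5)*8).astype(int)),4,col,1)
    ims.append(a)
pickle.dump(dd,open('c2.pkl','wb'))
cv2.imwrite('pics/g.png',cv2.hconcat(ims))
```

```text
[583.76746394  74.54236641 133.86109271] [-2.55637888 -1.82274143  0.00756223] 45.78667795170059
scene 242 130
top 196 160
```

View pics/g.png

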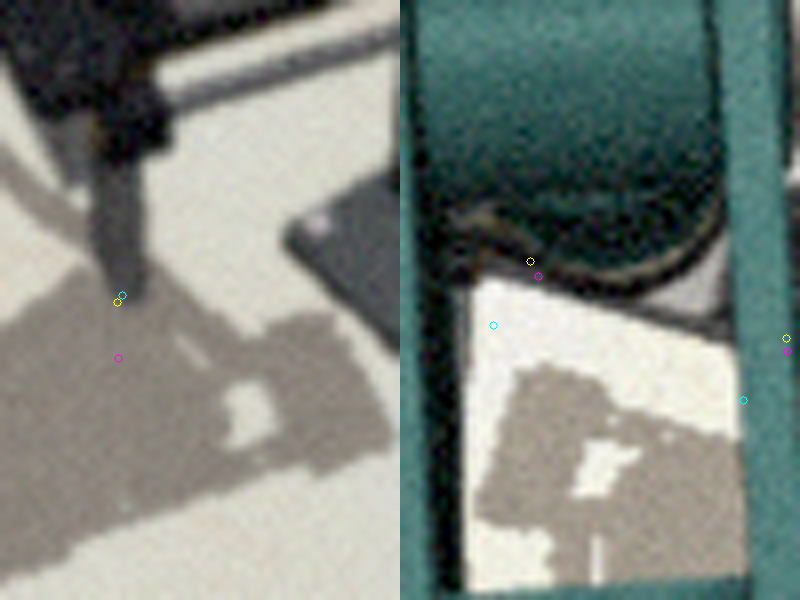

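In the wide-open view the left tip in the scene sits at g(125,300). The top view shows no finger at the cyan spot, so a purely sideways offset is ruled out and a height offset is more likely. I'll test it by touching clear bench here, gently.

Request:
drive_tool --deltas '[0,0,40,0,0,0,40,0,0,40,0,0,0,40,0,0,25,0,0,0,40,0,0,0,0,0,0,40,0,0,0,0,0,0,40,0,0,0,0,0,0,40]'

```text
time: 5.8
ee_pos: [586.6, 73.8, 30.3]
tcp_rot: [2.557, 1.821, 0.003]
wrist_force: [0.4, -0.2, -0.6]
gripper_width: 49.3
```

Run:
```python
from plant import monitor,imaging
import cv2,pickle; from h import *
from scipy.spatial.transform import Rotation as R
o=monitor.get_obs(); t=o['ee_pos']; M=R.from_rotvec(o['tcp_rot']).as_matrix(); w=o['gripper_width']/2
print(t,w,o['wrist_force'])
ims=[]
for n in('scene','top'):
    c=imaging.camera(n); u,v=proj(c,t).astype(int); x0,y0=u-32,v-38
    print(n,x0,y0)
    a=cv2.convertScaleAbs(cv2.resize(c['img'][y0:y0+75,x0:x0+50],(400,600),interpolation=2)[:,:,::-1],alpha=2.)
    for off,col in(((0,0,0),(255,0,255)),((0,0,30),(0,255,255))):
        for s in(1,-1):
            p=proj(c,t+np.array(off)+M@[s*w,0,0]); cv2.circle(a,tuple(((p-[x0,y0]+.5)*8).astype(int)),4,col,1)
    ims.append(a)
cv2.imwrite('pics/h.png',cv2.hconcat(ims))
```

```text
[586.60829269  73.82324001  30.30148717] 24.663604177792873 [ 0.42141579 -0.17043577 -0.59011569]
scene 242 153
top 198 165
```

View pics/h.png

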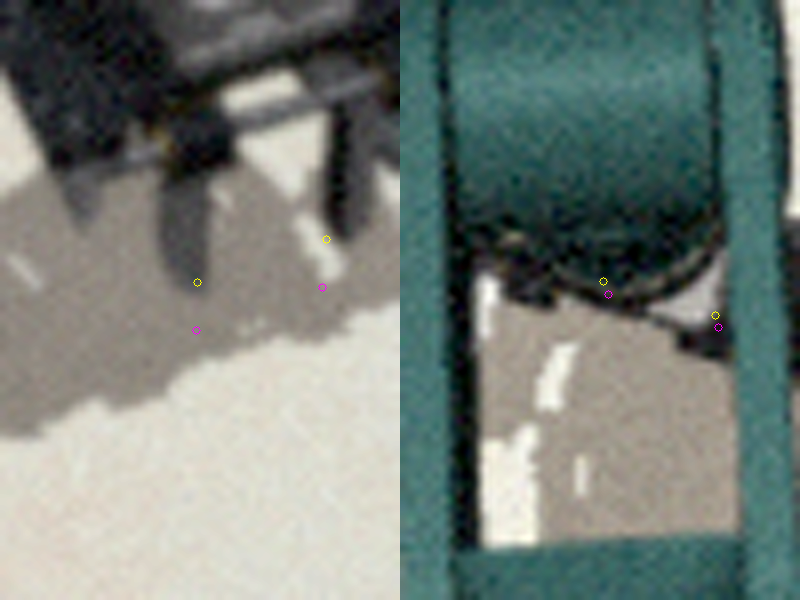

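Request:
drive_tool --deltas '[0,0,20,0,0,0,40,0,0,0,0,0,0,40,0,0,0,0,0,0,40]'

```text
time: 6.2
ee_pos: [591.6, 74.0, 16.8]
tcp_rot: [2.551, 1.817, 0.019]
wrist_force: [-0.7, -0.5, 0.2]
gripper_width: 40.1
```

Request:
drive_tool --deltas '[0,0,10,0,0,0,40,0,0,8,0,0,0,40,0,0,0,0,0,0,40]'

```text
time: 6.5
ee_pos: [593.8, 74.1, 0.5]
tcp_rot: [2.549, 1.815, 0.025]
wrist_force: [0.5, 0.1, -0.4]
gripper_width: 40.0
```

Request:
drive_tool --deltas '[0,0,4,0,0,0,40,0,0,0,0,0,0,40]'

```text
time: 6.7
ee_pos: [593.7, 74.1, -4.0]
tcp_rot: [2.549, 1.816, 0.025]
wrist_force: [-0.6, -0.1, 0.3]
gripper_width: 40.2
```

The reading is below zero and there's still no contact force, so the reported height is biased. Continuing carefully.

Request:
drive_tool --deltas '[0,0,5,0,0,0,40,0,0,5,0,0,0,40,0,0,0,0,0,0,40]'

```text
time: 7.0
ee_pos: [594.0, 74.1, -14.8]
tcp_rot: [2.549, 1.816, 0.025]
wrist_force: [-0.3, -0.2, 0.4]
gripper_width: 39.9
```

Request:
drive_tool --deltas '[0,0,4,0,0,0,40,0,0,3,0,0,0,40]'

```text
time: 7.2
ee_pos: [594.5, 74.1, -21.9]
tcp_rot: [2.549, 1.815, 0.026]
wrist_force: [-0.3, -0.1, -0.3]
gripper_width: 39.9
```

Request:
drive_tool --deltas '[0,0,3,0,0,0,40,0,0,0,0,0,0,40]'

```text
time: 7.4
ee_pos: [594.1, 74.1, -25.9]
tcp_rot: [2.549, 1.816, 0.025]
wrist_force: [-0.1, 1.1, -0.0]
gripper_width: 39.8
```

Request:
drive_tool --deltas '[0,0,3,0,0,0,40,0,0,0,0,0,0,40]'

```text
time: 7.6
ee_pos: [594.3, 74.1, -29.1]
tcp_rot: [2.549, 1.816, 0.025]
wrist_force: [-0.4, 0.4, -0.1]
gripper_width: 40.1
```

Request:
drive_tool --deltas '[0,0,3,0,0,0,40,0,0,0,0,0,0,40]'

```text
time: 7.8
ee_pos: [594.5, 74.1, -32.2]
tcp_rot: [2.549, 1.816, 0.025]
wrist_force: [0.1, 0.8, 0.8]
gripper_width: 40.0
```

Request:
drive_tool --deltas '[0,0,3,0,0,0,40,0,0,0,0,0,0,40]'

```text
time: 8.0
ee_pos: [594.8, 74.1, -35.2]
tcp_rot: [2.549, 1.815, 0.026]
wrist_force: [0.4, -0.0, -0.3]
gripper_width: 40.0
```

Request:
drive_tool --deltas '[0,0,3,0,0,0,40,0,0,0,0,0,0,40]'

```text
time: 8.2
ee_pos: [595.9, 74.1, -34.9]
tcp_rot: [2.547, 1.815, 0.029]
wrist_force: [-0.1, 0.4, -0.1]
gripper_width: 39.9
```

Run:
```python
from plant import monitor,imaging
import cv2,pickle; from h import *
from scipy.spatial.transform import Rotation as R
o=monitor.get_obs(); t=o['ee_pos']; M=R.from_rotvec(o['tcp_rot']).as_matrix(); w=20
print(t,o['joints'].round(3),o['wrist_force'].round(1),o['joint_efforts'].round(1))
np.set_printoptions(linewidth=250)
c=imaging.camera('scene'); pickle.dump(c,open('c3.pkl','wb'))
for dz in(0,35): print(dz,[proj(c,t+np.array([0,0,dz])+M@[s*w,0,0]).round(1) for s in(1,-1)])
u,v=proj(c,t+np.array([0,0,35])).astype(int); print(u,v)
g=cv2.cvtColor(c['img'],cv2.COLOR_RGB2GRAY); print('cols',u-16,u+16); 
for r in range(v-12,v+14): print(r,g[r,u-16:u+17])
```

```text
[595.93140358  74.14354165 -34.88971185] [ 3.000e-02  3.030e-01  1.536e+00 -1.000e-03  1.280e+00 -1.207e+00] [-0.1  0.4 -0.1] [  0.  -40.2 -27.3   0.    0.1   0. ]
0 [array([281.7, 203. ]), array([269.5, 207.3])]
35 [array([282.2, 196.6]), array([269.7, 201. ])]
275 198
cols 259 291
186 [25 53 62 60 47 46 46 29 18 15 17 19 17 12 14 34 53 64 67 69 68 66 61 37 10  7 30 36 42 56 65 71 75]
187 [24 45 56 58 53 53 50 35 22 15  7  8  2 10 20 38 64 67 68 70 69 69 62 30 11 14 30 38 44 53 67 70 71]
188 [39 47 61 59 47 45 43 40 26 17 13  6 11 11 22 44 63 66 69 67 70 70 62 32  5 15 32 43 45 62 71 71 69]
189 [52 49 46 44 48 46 35 32 13  9  0  9 21 25 38 51 68 70 72 69 69 67 54 27  4 16 37 40 49 73 76 70 72]
190 [42 41 46 51 58 58 39 22 11  9 13 24 38 44 58 64 68 67 67 69 68 64 52 25 11 20 30 36 50 74 71 71 74]
191 [52 59 66 65 67 64 40 26 25 29 31 35 49 59 65 69 70 70 67 71 68 66 53 30  5 15 33 39 42 65 71 70 68]
192 [66 67 69 69 68 61 45 32 33 31 37 41 51 66 68 68 69 67 67 71 66 66 52 27 14 19 31 42 44 65 78 73 72]
193 [69 71 72 69 68 62 49 35 33 40 41 43 52 62 71 69 68 68 68 69 67 66 50 23 10 2
[... 1741 characters left out ...]
2 114 113]
207 [105 100  87  87  96 104 102 105 111 110 109 113 112 111 108 111 111 111 112 112 111 111 111 111 112 109 110 112 112 111 113 111 111]
208 [110 111 107 106 110 111 111 110 110 110 110 112 111 112 110 112 110 110 109 111 111 110 111 112 110 110 111 110 111 109 109 112 112]
209 [112 112 111 109 110 110 111 111 110 110 110 109 111 109 111 111 110 110 109 110 110 111 113 112 113 109 110 109 109 111 111 112 110]
210 [108 111 110 112 111 111 110 109 108 109 111 110 110 108 111 111 112 110 111 111 112 112 110 112 109 112 112 110 109 109 111 111 111]
211 [109 108 114 110 111 111 111 111 107 109 112 110 111 111 110 113 111 110 110 111 111 113 110 109 110 110 109 110 113 109 111 108 111]
```

The tips stop on the bench at a reading of −35, and the image agrees at rows 203 and 198. So the true tip height is the reading plus about 35 mm, with horizontal offset near zero. The wrist force read about zero even there, so I won't rely on it. Going back over the knob.

Request:
drive_tool --deltas '[0,0,-45,0,0,0,56,0,0,-45,0,0,0,56,0,0,-40,0,0,0,56,0,0,-10,0,0,0,56,38,-18,0,0,0,0,56,38,-18,0,0,0,0,56,37,-17,0,0,0,0,56,0,0,0,0,0,0,56,0,0,0,0,0,0,56]'

```text
time: 9.15
ee_pos: [577.1, 200.4, 101.5]
tcp_rot: [2.554, 1.812, 0.016]
wrist_force: [-0.3, -1.2, 0.6]
gripper_width: 56.1
```

```bash
cat > w.py <<'E'
import sys; from plant import monitor; import numpy as np
from scipy.spatial.transform import Rotation as R
o=monitor.get_obs(); t=o['ee_pos']; M=R.from_rotvec(o['tcp_rot']).as_matrix()
T=np.array([float(a) for a in sys.argv[1:4]]); print(t.round(1),'tool delta',(M.T@(T-t)).round(1),'zaxis',M[:,2].round(3),'yaw',np.degrees(np.arctan2(M[1,0],M[0,0])).round(1),o['gripper_width'].round(1),'v',np.abs(o['dq']).max().round(3))
E
python3 w.py 583 198 33
```

```text
Traceback (most recent call last):
  File "w.py", line 4, in <module>
    T=np.array([float(a) for a in sys.argv[1:4]]); print(t.round(1),'tool delta',(M.T@(T-t)).round(1),'zaxis',M[:,2].round(3),'yaw',np.degrees(np.arctan2(M[1,0],M[0,0])).round(1),o['gripper_width'].round(1),'v',np.abs(o['dq']).max().round(3))
                                                                                                                                                                                   ^^^^^^^^^^^^^^^^^^^^^^^^
AttributeError: 'float' object has no attribute 'round'
```

Request:
drive_tool --deltas '[0,6,0,0,0,0,56,0,0,20,0,0,0,56,0,0,20,0,0,0,56,0,0,15,0,0,0,56,0,0,0,0,0,0,56]'

```text
time: 9.65
ee_pos: [585.7, 191.0, 42.1]
tcp_rot: [2.559, 1.802, 0.011]
wrist_force: [-0.3, -0.9, -0.4]
gripper_width: 55.8
```

```bash
sed -i "s/o\['gripper_width'\].round(1)/round(o['gripper_width'],1)/" w.py; python3 w.py 583 198 33
```

```text
[585.7 191.   42.1] tool delta [ 5.7 -5.   9. ] zaxis [ 0.012 -0.005 -1.   ] yaw 70.3 55.8 v 0.025
```

Request:
drive_tool --deltas '[6,-5,8,0,0,0,56,0,0,0,0,0,0,56,0,0,0,0,0,0,15,0,0,0,0,0,0,15,0,0,0,0,0,0,15,0,0,0,0,0,0,15,0,0,0,0,0,0,15,0,0,0,0,0,0,15,0,0,0,0,0,0,15]' --squeeze 25

```text
time: 10.55
ee_pos: [585.8, 197.2, 36.6]
tcp_rot: [2.56, 1.797, 0.018]
wrist_force: [0.3, 0.3, -0.1]
gripper_width: 23.8
```

```bash
python3 w.py 583 198 33
```

```text
[585.8 197.2  36.6] tool delta [-0.2 -3.   3.5] zaxis [ 0.018 -0.004 -1.   ] yaw 70.1 23.8 v 0.002
```

The knob is gripped at 23.8 mm opening. Now the arc, in short calls, working out the deltas from the measured pose each time.

```bash
cat > arc.py <<'E'
import sys; from plant import monitor; import numpy as np
from scipy.spatial.transform import Rotation as R
o=monitor.get_obs(); t=o['ee_pos']; M=R.from_rotvec(o['tcp_rot']).as_matrix()
C=np.array([545,243.5]); off=np.array([2.5,-1]); k=t[:2]-off-C
ph=np.degrees(np.arctan2(k[1],k[0])); ph-=360*(ph>0)
print('r %.1f phi %.1f crank %.2f'%(np.hypot(*k),ph,np.radians(ph+2.9)),t.round(1),o['wrist_force'].round(1),round(o['gripper_width'],1),M[:,2].round(3))
st,n=float(sys.argv[1]),int(sys.argv[2]); p=t.copy()
for i in range(1,n+1):
    a=np.radians(max(ph-st*i,-185)); q=np.array([*(C+off+60*np.array([np.cos(a),np.sin(a)])),36.]); print((M.T@(q-p)).round(1)); p=q
E
python3 arc.py 9 5
```

```text
r 59.4 phi -49.8 crank -0.82 [585.8 197.2  36.6] [ 0.3  0.3 -0.1] 23.8 [ 0.018 -0.004 -1.   ]
[-8.1 -4.8  0.5]
[-6.8 -6.5 -0.1]
[-5.7 -7.5 -0.1]
[-4.5 -8.3 -0.2]
[-3.2 -8.9 -0.2]
```

Request:
drive_tool --deltas '[-8,-5,0,0,0,0,15,-7,-6.5,0,0,0,0,15,-6,-7.5,0,0,0,0,15,-4.5,-8.5,0,0,0,0,15]'

```text
time: 10.95
ee_pos: [550.4, 183.7, 36.5]
tcp_rot: [2.562, 1.798, 0.026]
wrist_force: [1.2, 3.4, -1.0]
gripper_width: 23.5
```

```bash
python3 arc.py 9 5
```

```text
r 58.8 phi -87.2 crank -1.47 [550.4 183.7  36.5] [ 1.2  3.4 -1. ] 23.5 [ 0.02  0.   -1.  ]
[-4.  -8.5  0.3]
[-1.5 -9.3 -0.2]
[-0.  -9.4 -0.2]
[ 1.4 -9.3 -0.2]
[ 2.9 -9.  -0.2]
```

Tracking well, with force now reading 3 N.

Request:
drive_tool --deltas '[-4,-8.5,0,0,0,0,15,-1.5,-9.5,0,0,0,0,15,0,-9.5,0,0,0,0,15,1.5,-9.5,0,0,0,0,15]'

```text
time: 11.35
ee_pos: [513.1, 195.0, 36.5]
tcp_rot: [2.562, 1.798, 0.042]
wrist_force: [7.0, 4.0, -4.3]
gripper_width: 23.6
```

```bash
python3 arc.py 9 5
```

```text
r 58.6 phi -125.9 crank -2.15 [513.1 195.   36.5] [ 7.   4.  -4.3] 23.6 [ 0.028  0.006 -1.   ]
[ 1.9 -9.2  0.3]
[ 4.6 -8.2 -0.1]
[ 5.9 -7.4 -0.1]
[ 6.9 -6.4 -0. ]
[ 7.9 -5.2 -0. ]
```

Request:
drive_tool --deltas '[2,-9,0,0,0,0,15,4.5,-8,0,0,0,0,15,6,-7.5,0,0,0,0,15,7,-6.5,0,0,0,0,15]'

```text
time: 11.75
ee_pos: [494.6, 217.7, 36.6]
tcp_rot: [2.546, 1.785, 0.05]
wrist_force: [4.5, -6.1, -1.6]
gripper_width: 23.3
```

```bash
python3 arc.py 7 4
```

```text
r 58.4 phi -154.9 crank -2.65 [494.6 217.7  36.6] [ 4.5 -6.1 -1.6] 23.3 [ 0.044 -0.008 -0.999]
[ 4.4 -6.   0.4]
[ 6.  -4.1 -0.1]
[ 6.5 -3.4 -0.1]
[ 6.9 -2.6 -0.1]
```

Request:
drive_tool --deltas '[4.5,-6,0,0,0,0,15,6,-4,0,0,0,0,15,6.5,-3.5,0,0,0,0,15,7,-2.5,0,0,0,0,15]'

```text
time: 12.15
ee_pos: [489.1, 240.0, 36.7]
tcp_rot: [2.536, 1.774, 0.048]
wrist_force: [0.9, -3.2, 1.2]
gripper_width: 23.7
```

```bash
python3 arc.py 6 3
```

```text
r 58.4 phi -177.5 crank -3.05 [489.1 240.   36.7] [ 0.9 -3.2  1.2] 23.7 [ 0.052 -0.02  -0.998]
[ 5.3 -3.6  0.5]
[ 1.5 -0.4 -0. ]
[0. 0. 0.]
```

Crank is at about −3.05. One small nudge to mid-dwell, let it settle, then open and lift clear.

Request:
drive_tool --deltas '[5,-3,0,0,0,0,15,0,0,0,0,0,0,15,0,0,0,0,0,0,15,0,0,0,0,0,0,54,0,0,0,0,0,0,54,0,0,0,0,0,0,54,0,0,0,0,0,0,54,0,0,0,0,0,0,54,0,0,-20,0,0,0,54,0,0,-40,0,0,0,54,0,0,-40,0,0,0,54,0,0,-40,0,0,0,54]'

```text
time: 13.35
ee_pos: [473.6, 248.0, 170.4]
tcp_rot: [2.541, 1.78, 0.014]
wrist_force: [0.8, -0.7, 0.2]
gripper_width: 54.0
```

Request:
drive_tool --deltas '[-45,0,0,0,0,0,54,-45,0,0,0,0,0,54,-45,0,0,0,0,0,54,-45,0,0,0,0,0,54,-45,0,0,0,0,0,54,0,0,0,0,0,0,54,0,0,0,0,0,0,54]'

```text
time: 14.05
ee_pos: [399.3, 31.9, 182.4]
tcp_rot: [2.533, 1.777, 0.044]
wrist_force: [-0.1, -0.1, 0.0]
gripper_width: 54.1
```

Run:
```python
from plant import monitor,imaging
import pickle; from h import *
print(monitor.get_obs()['ee_pos'])
T,S=imaging.camera('top'),imaging.camera('scene'); d=pickle.load(open('c0.pkl','rb'))
for nm,c,b in(('top',T,(150,155,215,245)),('scene',S,(270,130,375,215)),('tspare',T,(285,140,350,230))):
    for k,lo,hi in(('orange',(3,150,60),(18,255,255)),('green',(45,120,50),(85,255,255)),('blue',(100,120,40),(122,255,255)),('wells',(112,40,60),(135,255,255))):
        print(nm,k,[(int(a),p.round(1).tolist()) for a,s,p in blobs(c,lo,hi,b,6)[0]][:4])
def pc(c):
    h=cv2.cvtColor(c['img'],cv2.COLOR_RGB2HSV)[165:194,158:210]; ys,xs=np.nonzero(cv2.inRange(h,(115,50,60),(135,255,255))); return plane(c,xs.mean()+158,ys.mean()+165,26.4)
print('plate',pc(d['top']),pc(T))
ims=[cv2.resize(T['img'][150:245,85:220],(540,380),interpolation=2),cv2.resize(S['img'][130:215,270:325],(246,380),interpolation=2)]
cv2.imwrite('pics/i.png',cv2.convertScaleAbs(cv2.hconcat(ims)[:,:,::-1],alpha=1.6))
```

```text
[399.27518324  31.90876196 182.42614766]
top orange [(41, [175.2, 233.0])]
top green [(31, [180.8, 207.9])]
top blue [(77, [182.0, 192.9])]
top wells [(14, [169.2, 170.6]), (14, [174.5, 170.7]), (13, [180.1, 171.0]), (15, [191.2, 171.2])]
scene orange [(22, [362.2, 130.8])]
scene green [(32, [313.2, 158.7])]
scene blue [(106, [324.9, 170.5])]
scene wells [(514, [336.5, 181.3])]
tspare orange [(41, [303.0, 192.2])]
tspare green [(29, [325.9, 206.8])]
tspare blue [(92, [316.7, 181.2])]
tspare wells []
plate [673.15165314 238.99293563  26.4       ] [678.83387209 239.54207844  26.4       ]
```

View pics/i.png

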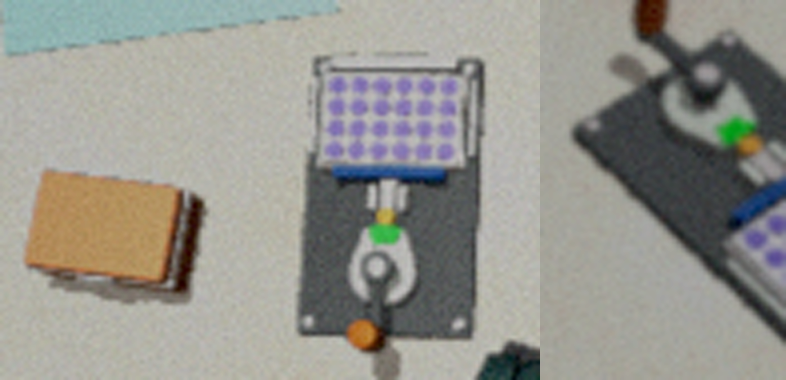

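The last view shows the green dwell facing the roller at i(385,235). The plate is against the stop, the tip box hasn't moved and the gripper is clear. One numeric check of the angle, then hand in if it's good.

Run:
```python
import pickle; from h import *
from plant import arm
T=pickle.load(open('c0.pkl','rb'))['top']; C=np.array([545,243.5]); ax=np.array([np.cos(-.0503),np.sin(-.0503)])
k=plane(T,175.2,233,106)[:2]-C; g=plane(T,180.8,207.9,32)[:2]-C
kd=np.arctan2(k[1],k[0])+.0503; gd=np.arctan2(g[1],g[0])+.0503
print('knob',k,np.hypot(*k),'crank',kd,'dwell dir',gd)
e=abs(abs(kd)-np.pi)
if e<.3 and abs(gd)<.3: print(arm.hand_in())
```

```text
knob [-60.58560037   4.01251926] 60.71832740967869 crank 3.1257603059828294 dwell dir 0.03793067318071712
the job is handed in; nothing more can be done
None
```

I turned the plate clamp's crank clockwise from about −0.83 rad to mid-dwell, let go, moved the gripper clear and handed the job in at about 14 s. No verdict was reported.

**Last checks**
- **Crank:** the knob in the top image puts the crank within 0.02 rad of the target. The green dwell points within 0.04 rad of the roller.
- **Plate:** it moved about 5.7 mm towards the end stop. In the last picture it lies flat with the jaw against it. I did not measure its final position against the 2 mm limit.
- **Bystanders:** the spare clamp's knob and dwell are at the same pixels as at the start (within 0.1 px). The tip box looks unmoved. I did not re-measure the tube rack, but the arm never went near it.

**What disagreed**
- **Tool height:** the fingertips were really about 35 mm higher than the reported height. My first grasp closed above the knob because of this. I found the offset from the images and a slow touch on clear bench, and corrected for it before the second grasp, which held.
- **Wrist force:** it read about zero when the tips stopped on the bench, so I did not rely on it there. It did read 3 to 9 N while turning the crank.

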